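# Set the recipe stand's leg to the mark and close its cam lever

## Task

Slide the spring-loaded leg of the recipe stand out until its cross-foot lines up with the red pointer, and while holding it there with the lever still open, push the orange cam lever fully shut against the leg; do not shut the lever with the leg anywhere else. Finish still holding the leg at the pointer with the lever shut, because the worn clamp does not hold and the spring pulls the leg back if you let go. Leave the red pointer and everything else on the bench where it is.

Things in the scene. Friction and masses are not known exactly. Their poses are not given: they have to be found in the camera images.
- board: Bamboo recipe stand lying on its face, fixed board 340 x 210 x 15 mm. Origin: centre of its underside. +x is the way the leg slides out, along the middle line y = 0; +y points across to the side of lever and pointer. Black housing, 55 mm high, at the leg's -x end. Guide strips beside the leg reach 20 mm above the bench: keep fingertips above that.
- leg (a joint): How far the leg is slid out (m): starts at 0 (fully in), end of travel 0.12; must equal joint mark. A spring pulls it in with 3.5 to 4.1 N. The leg is an aluminium bar 18 mm wide, 115 mm long, 21 to 47 mm above the bench, with a black cross-foot at its outer end: 130 mm across, 16 mm thick along the leg, 17 to 55 mm above the bench.
- foot_face (a point): Middle of the cross-foot's inner face (the face towards the housing, on the leg's middle line), 36 mm above the bench. Fingers that straddle the leg can push this face, either side of the bar, to slide the leg out.
- foot_end (a point): Middle (of the 16 mm thickness) of the cross-foot's end on the pointer side, 65 mm across from the leg's middle line. White lines on top of the foot show this middle. It has to lie level with the pointer's tip, measured along the leg.
- mark (a joint): Place of the red pointer along the scale (m): the value joint leg must have. Differs each time, 0.045 to 0.095. A stiff clip that stays put.
- mark_tip (a point): Tip of the red pointer (10 mm wide clip, up to 26 mm above the bench, on the white scale strip at the board's +y side), 72 mm across from the leg's middle line, 21 mm above the bench.
- cam (a joint): Angle of the orange cam lever (rad): 0 = shut, flat along the leg; starts open 0.18 to 0.27, limit 0.30. It rides with the leg on its +y side, stays where it is left, and turns with about 3 N at its tip. Shut, leg and lever together are 26 mm wide (9 mm on the -y side, 17 mm on the +y side of the middle line) and can be pinched together across the leg from above.
- cam_pivot (a point): Upright pivot of the lever, 85 mm behind the foot's inner face, 13.5 mm to the +y side of the middle line, 35 mm above the bench. The paddle, 82 mm long, 7 mm thick, 24 to 46 mm above the bench, runs from here towards the foot.
- cam_tip (a point): Free end of the lever paddle, mid thickness, 35 mm above the bench. It ends 3 mm short of the foot when shut.
- lunch_box: Navy lunch box with grey clips, 114 x 200 x 61 mm; origin under its centre. Leave alone.
- onigiri_mould: White triangular mould, 85 mm sides, 40 mm high. Leave alone.
- chopstick_case: Clear case with bamboo chopsticks, 30 x 240 x 22 mm. Leave alone.
- egg_ring: Aluminium ring, 84 mm across, 18 mm high. Leave alone.
- mug: Blue mug, 80 mm across, 85 mm high. Leave alone.
- sauce_bottle: Amber bottle, 54 mm across, 140 mm high. Leave alone.

How it is judged:
On the way, in this order (a step that is already met when the one before it is completed fails the run):
1. leg held at the pointer with the lever still open (x of foot_end in the frame of mark_tip between -0.004 and 0.004 m and value of joint cam above 0.12 rad), for 0.2 s.
2. lever shut with the leg at the pointer (x of foot_end in the frame of mark_tip between -0.004 and 0.004 m and value of joint cam below 0.04 rad), for 0.2 s.
At the end, for the whole second after the job is handed in: The middle of the cross-foot lies within 4 mm of the pointer's tip along the leg, the cam lever is within 0.04 rad of shut, the leg is at rest, and the gripper still bears on the leg (or its lever) with more than 1.5 N, holding it against its spring (all of step 2 and contact force between the fingers and leg above 1.5 N and velocity of joint leg between -0.01 and 0.01 m/s); the arm keeps its last pose, push and grip.
It fails at once if the lever is shut (under 0.05 rad) while the foot is more than 8 mm from the pointer (value of joint cam below 0.05 rad and (x of foot_end in the frame of mark_tip above 0.008 m or x of foot_end in the frame of mark_tip below -0.008 m)).
It fails at once if the red pointer is shifted more than 4 mm (distance of mark_tip from where it was at the start of the episode above 0.004 m).
It fails at once if one of the other things on the bench is moved more than 25 mm (distance of any of lunch_box, onigiri_mould, chopstick_case, egg_ring, mug, sauce_bottle from where it was at the start of the episode above 0.025 m).
It also fails if it takes over 32 s, if anything falls off the work surface, if the arm or the gripper's body presses on something with over 40 N, if the wrist force passes 120 N, or if a joint passes its speed limit or range.

## Robot

A 6-joint arm with a two-finger parallel gripper is mounted at the origin on the work surface. World frame = base frame: x ahead of the robot, y to its left, z up, the work surface at z = 0. Lengths are in m, angles in rad, forces in N, time in s.
With the tool pointing down it reaches from about 0.325 to 0.925 m from the base axis. Payload 3.1 kg.
Tool frame: the origin (TCP) lies between the finger pads; the fingertips stand 8 mm ahead of it and the grasp point (between the pads) lies 11 mm behind it (arm.tcp_to_tips is the distance from the TCP to the fingertips, in m); z points along the fingers, x is the direction in which the jaws open and shut, and the axes are right-handed (so a half turn about z gives the same grasp; the last joint's range is limited). The gripper opens to 85 mm and grips with 20 to 120 N. Pads are 22 mm wide; open, the fingers measure 114 mm over their backs; the gripper's body (76 mm by 85 mm) begins 54 mm behind the grasp point. The pads swing forward as they close: fully open they stand 13 mm farther back than shut.
Start: joints at [1.122, 0.217, 1.613, -0, 1.311, -0.112], TCP at [0.207, 0.59, 0.239] pointing down, gripper open.
Joint ranges: [-2.75, 2.75], [-0.78, 2.1], [0.31, 2.55], [-1.13, 4.27], [0.13, 2.63], [-2.58, 2.58]. Speed limits (rad/s): [2.79, 2.79, 3.14, 3.14, 3.14, 3.14].

## Interface

Orientations are given as a 3x3 rotation matrix whose columns are the frame's x, y, z axes.
In Python, from rig import arm, vision, workorder gives the robot as it stands. The module is installed in compiled form; this text tells all that it offers.
- The arm moves only by the tool move_arm, never from a script. Its argument "commands" is a list that holds one entry, the list of rows, each a list of 5 numbers: the closure in counts, from 0 (fully open) to 255 (shut), then the shift along the tool's x, y, z in mm, then the turn about the tool's z in rad. In form: [[[hand, tx, ty, tz, yaw], ...]]. A call has 1 to 20 rows; each row shifts and turns the pose as measured when the row begins, along the tool's axes as they then stand; what a row does not reach is not made up. A row lasts 1/8 s, in which the tool goes at most 62.5 mm and 10.7 degrees, less where a joint would pass 70% of its speed; a pose out of reach is approached as far as the arm can. A call is refused whole if a number of a shift passes 62.5 or a number of a turn 0.188, either way. A call with a gripper value outside its range is refused whole. The fingers move at their own pace and stop on an object; "force" is the grip in N (left out, the last holds). Time passes only in rows, so rows that do not move let the fingers close. It gives the time, the measured TCP pose, the force and the opening at its end, in the units of the state.
- arm.sense(): the state, without advancing time (a new reading comes with each control period).
- vision.capture(name): name is "side" or "top" or "wrist"; returns the picture (420x560x3 uint8, red, green, blue); there is no depth.
- vision.camera_info(name): a dict with "fx", "fy", "cx", "cy" (pixels), "dist_coeffs" ([k1, k2, p1, p2, k3] as OpenCV has them; the pictures are not rectified), "R" (3x3) and "t" (3): a world point X has camera coordinates R X + t; the wrist camera has in their place "mount" (4x4, takes a point from camera to tool coordinates, whose origin is the TCP and whose axes are the tool frame's). Camera axes: x right, y down, z forward; pixel columns grow to the right and rows downward; lengths in m; the calibration is good to about 2 mm. A picture is of the moment at which its call begins: read the wrist's pose just before it. camera_info takes no time and is no camera call.
- workorder.sign_off(): hands the job in, once; it reports no verdict.
The state is a dict: "time_s": time; "joint_pos": joint angles; "qvel": joint speeds; "joint_torque": joint torques, N m; "eef_pos": TCP position; "tcp_rot": TCP orientation; "force": force on the tool from outside, world axes, zero at the start; "ft_torque": the same for the moment, N m; "width": finger opening in m.
Only numpy, scipy, OpenCV 4.12 (cv2) and the standard library are available. Lean on these libraries where they do the work, as an engineer would, in place of code of your own. Each camera call takes 0.05 s, during which the arm holds its last target. There are 200 camera calls.

## Working session

There is one attempt and no reset: what is moved stays moved. The work goes in short steps, Python scripts to look and compute and a tool call to move; the robot and the scene stay as the last step left them, time stands still between calls to the robot, and variables do not carry over. Pictures are saved under pics/ and viewed, about 8 in all and at most 12, crops included, and the job is handed in when it is done.

Besides the shell and the picture viewer there is one more tool, called after ">>>" as name([rows], argument=value, ...), one row to a line, values as JSON. move_arm: Moves the arm, as the interface text tells. Its arguments: {"type":"object","properties":{"commands":{"type":"array","items":{"type":"array","items":{"type":"array","items":{"type":"number"}}}},"force":{"type":"number"}},"required":["commands"]}

```bash
mkdir -p pics
python3 - <<'E'
from rig import arm,vision
import cv2
for n in("top","side"):
    i=vision.capture(n); cv2.imwrite(f"pics/{n}0.png",cv2.resize(i[:,:,::-1],(784,588),interpolation=cv2.INTER_CUBIC))
    print(n,vision.camera_info(n))
print(vision.camera_info("wrist")); print(arm.sense())
E
```

```text
top {'fx': 389.18588576909013, 'fy': 389.18588576909013, 'cx': 279.0137865381059, 'cy': 206.95478785493125, 'dist_coeffs': array([-0.08430527,  0.        ,  0.        ,  0.        ,  0.        ]), 'R': array([[-0.07307125, -0.99732289, -0.00276362],
       [-0.97153272,  0.07180727, -0.22576071],
       [ 0.22535477, -0.01381167, -0.97417887]]), 't': array([0.07446726, 0.56364506, 0.95217375])}
side {'fx': 535.7788118001271, 'fy': 535.7788118001271, 'cx': 274.7146876486804, 'cy': 202.2098893323725, 'dist_coeffs': array([-0.11309909,  0.        ,  0.        ,  0.        ,  0.        ]), 'R': array([[ 8.97225342e-01, -4.41572680e-01,  5.04874423e-04],
       [-2.29659909e-01, -4.67618690e-01, -8.53574301e-01],
       [ 3.77151180e-01,  7.65732544e-01, -5.20970880e-01]]), 't': array([-0.49647186,  0.19893104,  1.22168921])}
{'fx': 334.4685649322461, 'fy': 334.4685649322461, 'cx': 277.7812444252146, 'cy': 205.6668956926062, 'dist_coeffs': array([-0.05461966,  0.        ,  0.        ,  0.        ,  0.        ]), 'mount': array([[ 9.99999119e-01, -1.26785880e-03, -3.94092405e-04,
         
[... 377 characters left out ...]

        1.31131605e+00, -1.12165170e-01]), 'qvel': array([-1.13333806e-04, -2.45442669e-03, -3.49614013e-03,  1.10031884e-03,
        3.29530136e-05,  5.50404383e-04]), 'joint_torque': array([-5.60070148e-04, -3.98076868e+01, -3.04967093e+01, -1.21789094e-04,
        4.31386172e-03, -1.03583352e-05]), 'eef_pos': array([0.20620133, 0.58923406, 0.23807985]), 'tcp_rot': array([[ 3.30495620e-01,  9.43807039e-01, -9.58286477e-04],
       [ 9.43804972e-01, -3.30496917e-01, -1.99051454e-03],
       [-2.19537236e-03, -2.46579208e-04, -9.99997560e-01]]), 'force': array([-0.18577213, -0.5355247 , -0.17466499]), 'ft_torque': array([-0.02012961, -0.00177819, -0.05100613]), 'width': 0.08530863455248647}
```

View pics/top0.png

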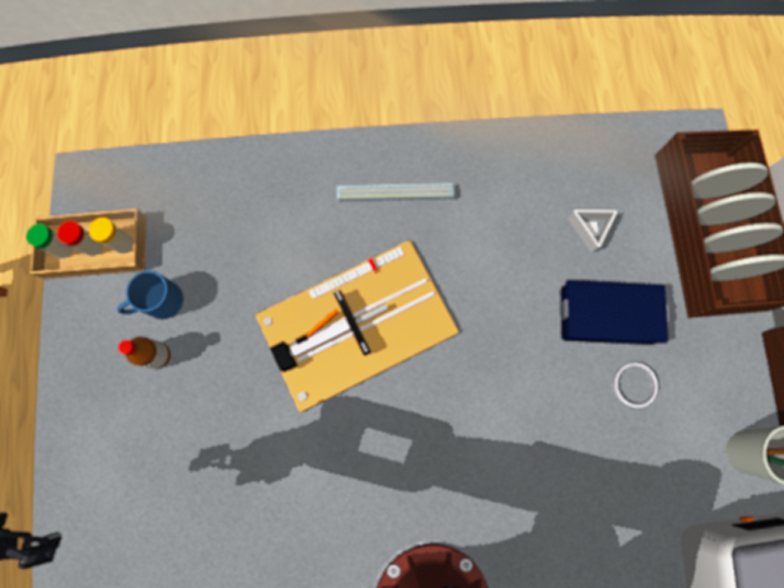

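View pics/side0.png

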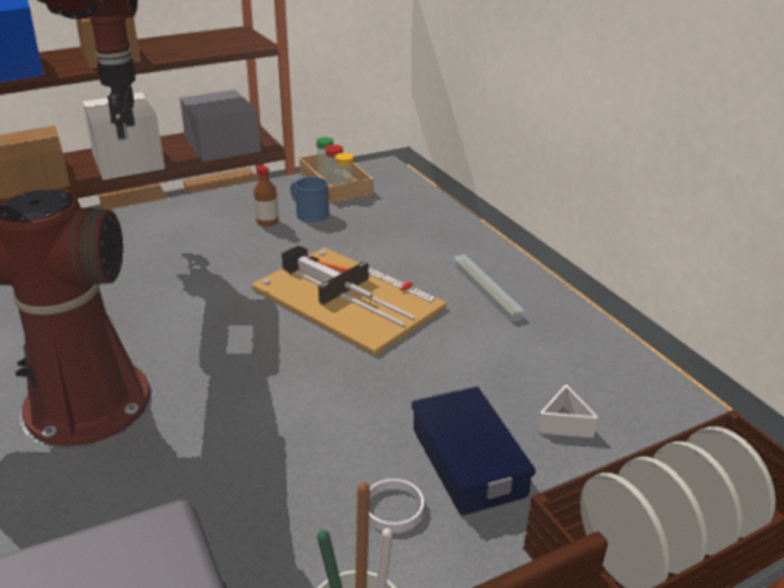

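Top view shows the stand (corners ≈(256,314),(411,240),(460,330),(302,411) in the 784-px picture), with the foot at about a third and the red pointer at (373,266). The side view agrees, and the way to it is clear. I'll compute the coarse board pose and move the wrist camera over it.

```bash
cat > h.py <<'E'
import numpy as np,cv2
from rig import arm,vision
def cam(n,s=None):
    c=vision.camera_info(n);K=np.array([[c['fx'],0,c['cx']],[0,c['fy'],c['cy']],[0,0,1]])
    if n=='wrist':
        s=s or arm.sense();T=np.eye(4);T[:3,:3]=s['tcp_rot'];T[:3,3]=s['eef_pos'];M=np.linalg.inv(T@c['mount']);R,t=M[:3,:3],M[:3,3]
    else:R,t=c['R'],c['t']
    return K,np.array(c['dist_coeffs']),R,t
def unproj(C,px,z):
    K,d,R,t=C;u=cv2.undistortPoints(np.array(px,float).reshape(-1,1,2),K,d)[:,0]
    r=np.c_[u,np.ones(len(u))]@R;o=-R.T@t;z=np.broadcast_to(z,len(u))
    return o+r*((z-o[2])/r[:,2])[:,None]
def proj(C,X):
    K,d,R,t=C;return cv2.projectPoints(np.array(X,float),cv2.Rodrigues(R)[0],t,K,d)[0][:,0]
E
python3 - <<'E'
from h import *
np.set_printoptions(precision=4,suppress=True)
P=unproj(cam('top'),np.array([(256,314),(411,240),(460,330),(302,411),(373,266)])*560/784,[.015]*4+[.021])
print(P, P[:4].mean(0)); d=P[1]+P[2]-P[0]-P[3]; bx=d[:2]/np.hypot(*d[:2]);print(bx,np.arctan2(bx[1],bx[0]))
s=arm.sense();y=s['tcp_rot'][:2,1];print(np.arctan2(y[1],y[0]),arm.tcp_to_tips)
by=np.array([-bx[1],bx[0]]);c=P[:4].mean(0)[:2]
tgt=c+0*bx+.02*by-.04*bx;print('tgt',tgt)
print('shift in tool mm',s['tcp_rot'].T@(np.r_[tgt,.22]-s['eef_pos'])*1000)
E
```

```text
[[ 0.55    0.2977  0.015 ]
 [ 0.678  -0.016   0.015 ]
 [ 0.4897 -0.0955  0.015 ]
 [ 0.3584  0.215   0.015 ]
 [ 0.6281  0.0634  0.021 ]] [0.519  0.1003 0.015 ]
[ 0.3837 -0.9235] -1.177044733970385
-0.33683003984742627 0.008
tgt [0.5222 0.1449]
shift in tool mm [-314.8747  445.0406   18.6614]
```

>>> move_arm([
  [[0,-31.5,44.5,0,0],[0,-31.5,44.5,0,0],[0,-31.5,44.5,0,0],[0,-31.5,44.5,0,0],[0,-31.5,44.5,0,0],[0,-31.5,44.5,0,0],[0,-31.5,44.5,0,0],[0,-31.5,44.5,0,0],[0,-31.5,44.5,0,0],[0,-31.5,44.5,0,0],[0,0,0,0,0.168],[0,0,0,0,0.168],[0,0,0,0,0.168],[0,0,0,0,0.168],[0,0,0,0,0.168],[0,0,0,0,0]],
], force=30)

```text
time_s: 2.1
eef_pos: [0.5278, 0.1281, 0.2297]
tcp_rot: [[0.933, 0.36, -0.012], [0.36, -0.933, -0.006], [-0.013, 0.001, -1.0]]
force: [-0.5, 0.2, 0.2]
width: 0.0851
```

Run:
```python
from h import *
s=arm.sense();np.save('s1.npy',s,allow_pickle=True)
i=vision.capture('wrist');cv2.imwrite('pics/w1.png',cv2.resize(i[:,:,::-1],(784,588),interpolation=cv2.INTER_CUBIC));cv2.imwrite('pics/w1raw.png',i[:,:,::-1])
print(s['time_s'],s['eef_pos'],s['tcp_rot'])
```

```text
2.1 [0.52783585 0.12808985 0.22968836] [[ 0.93297414  0.3597487  -0.01183747]
 [ 0.35970029 -0.93304818 -0.00606552]
 [-0.01322699  0.00140103 -0.99991154]]
```

View pics/w1.png

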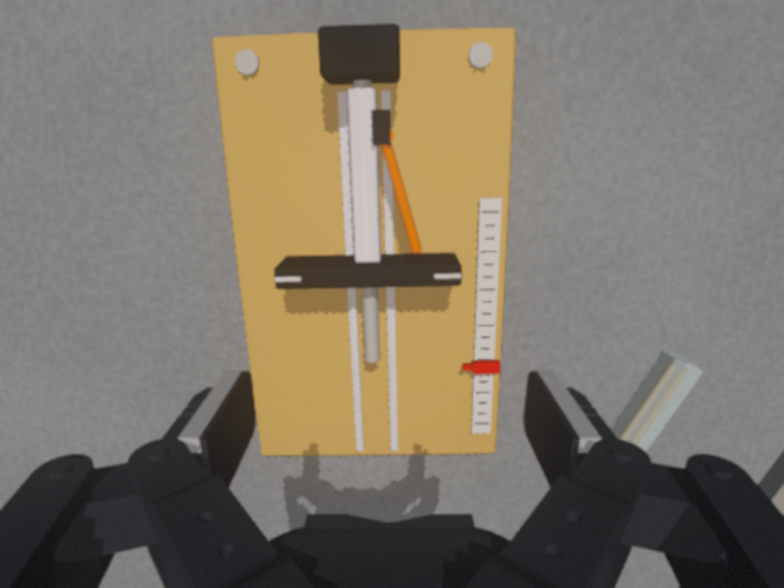

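Wrist view: the housing is at the top and the leg slides down the picture. Board corners are (215,38),(515,29),(495,453),(261,455), the pointer tip is (462,367), foot line ends are (275,279) and (461,276), and the lever tip is (417,250).

Run:
```python
from h import *
np.set_printoptions(precision=4,suppress=True)
i=cv2.imread('pics/w1raw.png')
a=cv2.resize(i[170:290,180:380],(800,480),interpolation=cv2.INTER_CUBIC);cv2.imwrite('pics/w1c.png',a)
s=np.load('s1.npy',allow_pickle=True).item();C=cam('wrist',s)
px=np.array([(215,38),(515,29),(495,453),(261,455),(462,367),(275,279),(461,276),(417,250)])*560/784
P=unproj(C,px,[.015]*4+[.021,.055,.055,.046]);c=P[:4].mean(0)
d=P[2]+P[3]-P[0]-P[1];bx=d/np.linalg.norm(d);by=np.array([-bx[1],bx[0],0])
print(c,np.arctan2(bx[1],bx[0]));print(np.c_[(P-c)@bx,(P-c)@by,P[:,2]])
print(s['tcp_rot'][:,1]@by)
```

```text
[0.5191 0.1045 0.015 ] -1.1839379859143833
[[-0.1682 -0.1025  0.015 ]
 [-0.1685  0.1025  0.015 ]
 [ 0.1682  0.1042  0.015 ]
 [ 0.1685 -0.1042  0.015 ]
 [ 0.08    0.0715  0.021 ]
 [-0.0066 -0.0645  0.055 ]
 [-0.0066  0.0639  0.055 ]
 [-0.0233  0.0341  0.046 ]]
-0.018858276455625447
```

View pics/w1c.png

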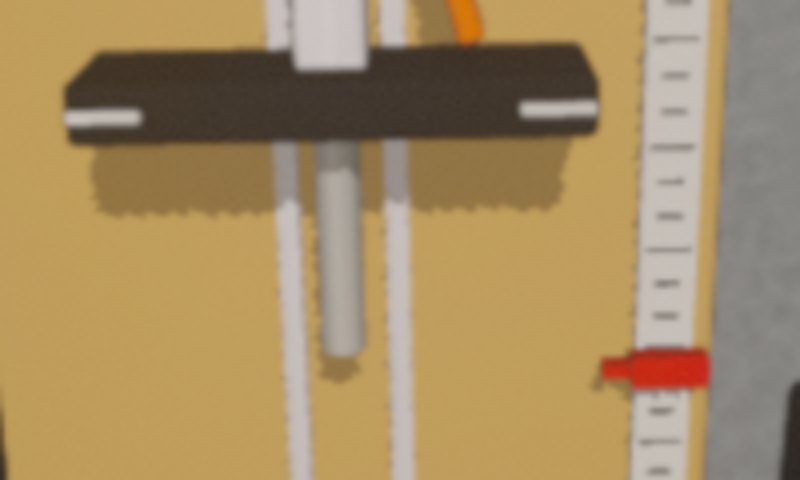

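```bash
cat >> h.py <<'E'
th=-1.1839;O=np.array([.5191,.1045,0]);bx=np.array([np.cos(th),np.sin(th),0]);by=np.array([-bx[1],bx[0],0])
np.set_printoptions(precision=4,suppress=True)
def where():
    s=arm.sense();p=s['eef_pos'];R=s['tcp_rot'];print('t',s['time_s'],'board xyz',(p-O)@bx,(p-O)@by,p[2],'yaw fix',-float(R[:,1]@by)*-1*-1,'F',s['force']@bx,s['force']@by,s['force'][2],'w',s['width']);return s
def shift(x,y,z):
    s=where();print('tool mm',s['tcp_rot'].T@(O+x*bx+y*by+[0,0,z]-s['eef_pos'])*1e3)
E
python3 -c "
from h import *
shift(-.032,.005,.034)"
```

```text
t 2.15 board xyz -0.018595598869184975 0.016921832271523465 0.2295910634392546 yaw fix 0.01809281035797122 F 0.48695429784512223 -0.28584411713197994 0.3632949446992674 w 0.08560746419405431
tool mm [ -9.5333 -13.4452 195.7192]
```

>>> move_arm([
  [[0,-9.5,-13.4,0,-0.018],[0,0,0,45,0],[0,0,0,45,0],[0,0,0,45,0],[0,0,0,0,0],[0,0,0,0,0]],
])

```text
time_s: 2.9
eef_pos: [0.5106, 0.1401, 0.0951]
tcp_rot: [[0.921, 0.391, -0.008], [0.39, -0.921, -0.004], [-0.009, 0.0, -1.0]]
force: [0.0, 0.9, 0.7]
width: 0.085
```

```bash
python3 -c "
from h import *
shift(-.032,.005,.034)"
```

```text
t 2.9 board xyz -0.03620800886444397 0.005579714610867729 0.09512497214622126 yaw fix -0.014281315890568937 F -0.7878445295614837 0.3569205669631809 0.6746632810614003 w 0.08496920764194645
tool mm [-0.0995  4.1691 61.1303]
```

>>> move_arm([
  [[0,0,2,15,0.014],[0,0,0,20,0],[0,0,0,15,0],[0,0,0,10,0],[0,0,0,0,0]],
])

```text
time_s: 3.52
eef_pos: [0.5169, 0.1388, 0.0387]
tcp_rot: [[0.926, 0.377, 0.005], [0.377, -0.926, -0.002], [0.004, 0.004, -1.0]]
force: [-0.4, 1.4, -0.6]
width: 0.0855
```

Run:
```python
from h import *
shift(-.032,.005,.034)
i=vision.capture('wrist');cv2.imwrite('pics/w2.png',cv2.resize(i[:,:,::-1],(784,588),interpolation=cv2.INTER_CUBIC))
```

```text
t 3.525 board xyz -0.032653638960731216 0.010890456571412561 0.03872984092160471 yaw fix 0.0002721365048664446 F -1.4714698006624132 0.14449254077157606 -0.6350518734375455 w 0.08549906630027385
tool mm [-5.9076  0.637   4.7106]
```

View pics/w2.png

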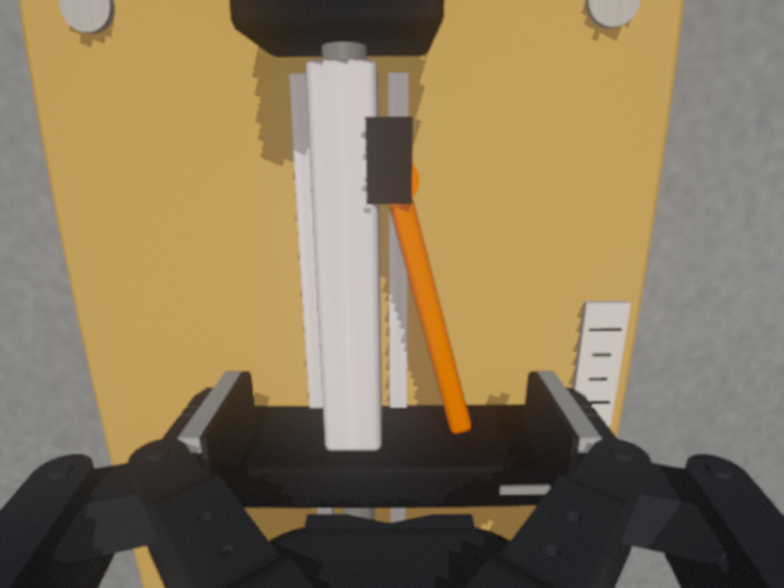

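Fingers straddle the leg and open lever (lever tip at (460,425)), both pads just short of the foot. I'll centre them, then push out most of the way.

>>> move_arm([
  [[0,-5.5,0,3,0],[0,0,0,0,0],[0,0,10,0,0],[0,0,12,0,0],[0,0,12,0,0],[0,0,12,0,0],[0,0,12,0,0],[0,0,10,0,0],[0,0,8,0,0],[0,0,3,0,0],[0,0,0,0,0]],
])

```text
time_s: 4.95
eef_pos: [0.5423, 0.0658, 0.0374]
tcp_rot: [[0.926, 0.378, 0.004], [0.377, -0.926, 0.012], [0.008, -0.009, -1.0]]
force: [-0.4, 3.2, -0.2]
width: 0.0854
```

Run:
```python
from h import *
shift(.061,.005,.034)
```

```text
t 4.95 board xyz 0.04458236743558013 0.006836559037061014 0.03743240059425196 yaw fix -0.00028058218304014866 F -3.085761196052433 0.8076027115376692 -0.17172441133947092 w 0.08538915624644113
tool mm [-1.8662 16.4489  3.2627]
```

Contact force is about 3 N, so it is pushing the foot. I'll go a bit further and look.

>>> move_arm([
  [[0,-2,7,1,0],[0,0,5,0,0],[0,0,1,0,0],[0,0,0,0,0]],
])

```text
time_s: 5.45
eef_pos: [0.5467, 0.054, 0.0372]
tcp_rot: [[0.926, 0.378, 0.007], [0.378, -0.926, 0.013], [0.011, -0.01, -1.0]]
force: [-0.4, 4.6, 0.6]
width: 0.0856
```

Run:
```python
from h import *
s=where();np.save('s3.npy',s,allow_pickle=True)
i=vision.capture('wrist')[:,:,::-1];cv2.imwrite('pics/w3.png',cv2.resize(i[220:420,120:520],(800,400),interpolation=cv2.INTER_CUBIC))
T=vision.capture('top')[:,:,::-1];p=proj(cam('top'),[O+.08*bx+.072*by+[0,0,.021]])[0];print(p);u,v=p.astype(int)
S=vision.capture('side')[:,:,::-1];q=proj(cam('side'),[O+.08*bx+.072*by+[0,0,.021]])[0];print(q);a,b=q.astype(int)
m=np.hstack([cv2.resize(T[v-25:v+25,u-25:u+25],(400,400),interpolation=cv2.INTER_CUBIC),cv2.resize(S[b-25:b+25,a-25:a+25],(400,400),interpolation=cv2.INTER_CUBIC)])
cv2.imwrite('pics/ts3.png',m)
```

```text
t 5.45 board xyz 0.05717470742771227 0.0065108559101064835 0.037173398602473325 yaw fix -0.0010464006984224844 F -4.468970527655432 1.345474448749787 0.641816539790449 w 0.08560711585155284
[268.8191 194.0813]
[285.8    206.7557]
```

View pics/w3.png

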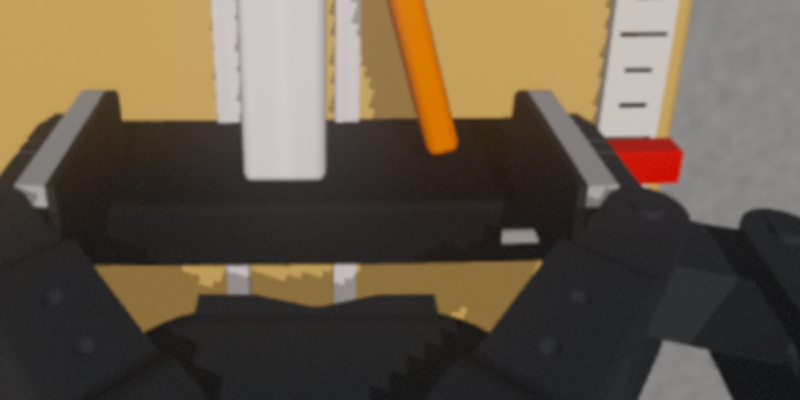

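View pics/ts3.png

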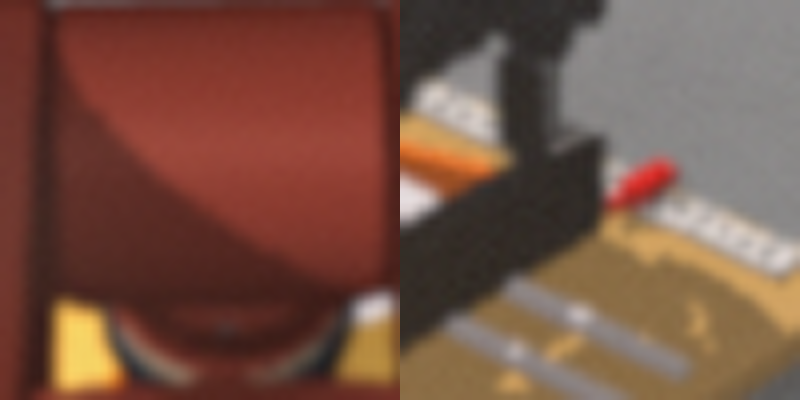

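Run:
```python
from h import *
s=np.load('s3.npy',allow_pickle=True).item();C=cam('wrist',s)
f=lambda p,z:[(lambda X:((X-O)@bx,(X-O)@by))(X) for X in unproj(C,np.array(p,float)/2+[120,220],z)]
print('foot line',f([(520,230),(520,236),(520,243)],.055));print('foot inner top edge',f([(480,119),(200,121)],.055),'outer',f([(480,262),(200,264)],.055))
print('foot outer top edge',f([(480,203)],.055))
print('pointer',f([(650,140),(650,152),(650,182)],.026))
# predicted side pixels: foot end outer top corner / end top middle with foot centre at x
for x in(.074,.080):
    print(x,[(proj(cam('side'),[O+(x+d)*bx+.065*by+[0,0,z]])[0]-[260,181])*8+[400,0] for d,z in((.008,.055),(.008,.017))])
print('tip',(proj(cam('side'),[O+.08*bx+.072*by+[0,0,.021]])[0]-[260,181])*8+[400,0])
```

```text
foot line [(np.float64(0.07447862609565746), np.float64(0.0497375144943638)), (np.float64(0.07601711783209503), np.float64(0.04989247755333446)), (np.float64(0.07782694230122597), np.float64(0.05007532215189079))]
foot inner top edge [(np.float64(0.04782475377320869), np.float64(0.03908062711784374)), (np.float64(0.04785804738754976), np.float64(-0.01639276604076166))] outer [(np.float64(0.08259227256391838), np.float64(0.04183267415440228)), (np.float64(0.08241044416828973), np.float64(-0.018327484166724643))]
foot outer top edge [(np.float64(0.06752017991274634), np.float64(0.04061696666674204))]
pointer [(np.float64(0.07086723877245595), np.float64(0.09171935829871732)), (np.float64(0.07437187791521106), np.float64(0.0922823270024286)), (np.float64(0.08335180877768326), np.float64(0.09374005047200637))]
0.074 [array([598.6251, 131.6557]), array([597.4893, 225.8653])]
0.08 [array([611.9743, 137.6671]), array([610.6566, 232.0112])]
tip [606.3997 206.0456]
```

Wrist image puts the foot centre at ≈0.0757 and the pointer at ≈0.0795; the side view agrees, with the foot ~3–4 mm short. I'll advance and centre laterally.

>>> move_arm([
  [[0,-2,3.4,1,0],[0,-1.5,0,0,0],[0,0,0,0,0]],
])

```text
time_s: 5.98
eef_pos: [0.5467, 0.0501, 0.037]
tcp_rot: [[0.925, 0.379, 0.011], [0.378, -0.926, 0.014], [0.016, -0.009, -1.0]]
force: [0.1, 4.8, 0.2]
width: 0.0854
```

Run:
```python
from h import *
shift(.061,.0035,.036)
```

```text
t 5.975 board xyz 0.06079392890281478 0.00499310759763444 0.037048077575075805 yaw fix -0.00140735065300702 F -4.413457831524049 1.9228551694860234 0.23904662403406318 w 0.08537378404918045
tool mm [-1.5099  0.2131  1.0223]
```

>>> move_arm([
  [[0,-2.0,0,0,0],[0,0,0,0,0],[30,0,0,0,0],[50,0,0,0,0],[50,0,0,0,0]],
], force=20)

```text
time_s: 6.6
eef_pos: [0.5457, 0.0496, 0.0379]
tcp_rot: [[0.926, 0.378, 0.014], [0.378, -0.926, 0.015], [0.018, -0.008, -1.0]]
force: [-0.0, 4.0, 0.9]
width: 0.0687
```

Run:
```python
from h import *
shift(.061,.0035,.036)
```

```text
t 6.6 board xyz 0.06084274964340364 0.0039019434536960197 0.037866885009475035 yaw fix -0.001285639649809956 F -3.7448591488831147 1.4758579040751227 0.9112470617475035 w 0.06872530168849769
tool mm [-0.4359  0.1722  1.8579]
```

Run:
```python
from h import *
s=where();np.save('s4.npy',s,allow_pickle=True)
i=vision.capture('wrist')[:,:,::-1];S=vision.capture('side')[:,:,::-1]
a,b=285,206
m=np.hstack([cv2.resize(i[270:370,360:460],(400,400),interpolation=cv2.INTER_CUBIC),cv2.resize(S[b-25:b+25,a-25:a+25],(400,400),interpolation=cv2.INTER_CUBIC)])
cv2.imwrite('pics/w4.png',m)
```

```text
t 6.6 board xyz 0.06084274964340364 0.0039019434536960197 0.037866885009475035 yaw fix -0.001285639649809956 F -3.7448591488831147 1.4758579040751227 0.9112470617475035 w 0.06872530168849769
```

View pics/w4.png

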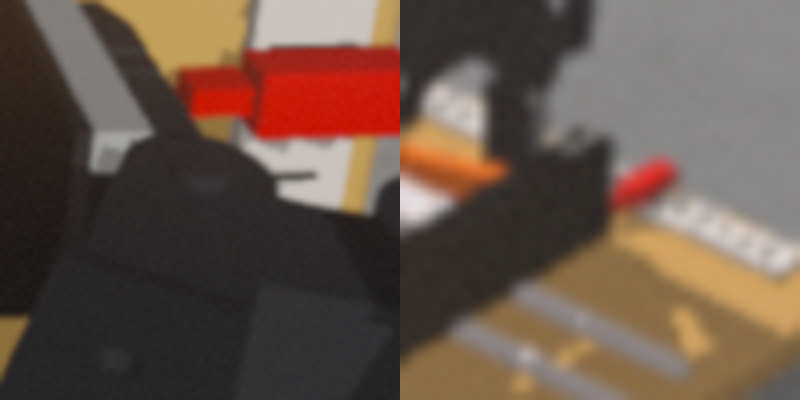

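Run:
```python
from h import *
s=np.load('s4.npy',allow_pickle=True).item();C=cam('wrist',s)
f=lambda p,z:[((X-O)@bx,(X-O)@by) for X in unproj(C,np.array(p,float)/4+[360,270],z)]
print(f([(300,73),(300,136)],.026),f([(185,87),(185,113)],.023))
for x in(.078,.081,.084):
    print(x,[(proj(cam('side'),[O+(x+d)*bx+.065*by+[0,0,z]])[0]-[260,181])*8+[400,0] for d,z in((.008,.055),(.008,.017))])
```

```text
[(np.float64(0.07417053414476035), np.float64(0.08448139904152187)), (np.float64(0.08350981922428832), np.float64(0.08590555157842325))] [(np.float64(0.07768343558221384), np.float64(0.07101654673662801)), (np.float64(0.08157671583283628), np.float64(0.07149746792758202))]
0.078 [array([607.5177, 135.6602]), array([606.2609, 229.9594])]
0.081 [array([614.2051, 138.6717]), array([612.857 , 233.0382])]
0.084 [array([620.908 , 141.6903]), array([619.468 , 236.1239])]
```

Pointer ≈0.079–0.0796; foot ≈0.0795, and the side view's foot corner at (611,138) gives ≈0.0797. They are aligned with the lever still open, so I'll shut the lever.

>>> move_arm([
  [[80,-0.5,0,0,0],[100,0,0,0,0],[120,0,0,0,0],[140,0,0,0,0],[140,0,0,0,0]],
])

```text
time_s: 7.32
eef_pos: [0.5517, 0.0504, 0.0411]
tcp_rot: [[0.926, 0.377, 0.028], [0.377, -0.926, 0.017], [0.032, -0.005, -0.999]]
force: [1.3, 4.0, 1.4]
width: 0.0385
```

Run:
```python
from h import *
shift(.061,.0035,.036)
```

```text
t 7.325 board xyz 0.06236537094701587 0.00977098102900714 0.04108910392210101 yaw fix 0.00011781666184303442 F -3.2220711818802257 2.688884740886454 1.398112653962362 w 0.03845245104828389
tool mm [-6.4303 -1.3399  4.8933]
```

Lever drag pushed the arm +y (it creeps). I'll counter it with lateral, height and x corrections while closing.

>>> move_arm([
  [[140,-3,-0.8,2,0],[140,-3,-0.4,2,0],[140,-2,0,1,0]],
])

```text
time_s: 7.7
eef_pos: [0.5506, 0.0493, 0.0394]
tcp_rot: [[0.926, 0.376, 0.043], [0.375, -0.927, 0.018], [0.047, -0.001, -0.999]]
force: [3.2, 7.0, 1.9]
width: 0.0386
```

Run:
```python
from h import *
shift(.061,.004,.036)
```

```text
t 7.7 board xyz 0.0630465613159986 0.008320872181973395 0.03940251605659971 yaw fix 0.0018618776115106957 F -5.288466190870778 5.648233905314737 1.8930797884115829 w 0.038598813673093875
tool mm [-4.4802 -2.0366  3.1963]
```

>>> move_arm([
  [[150,-4,-2,1,0],[160,-4,-1,1,0],[170,-4,0,1,0]],
], force=30)

```text
time_s: 8.07
eef_pos: [0.5459, 0.0481, 0.0394]
tcp_rot: [[0.925, 0.374, 0.061], [0.373, -0.928, 0.02], [0.064, 0.005, -0.998]]
force: [4.1, 6.5, 2.5]
width: 0.0284
```

Run:
```python
from h import *
s=shift(.061,.004,.036);print(arm.sense()['tcp_rot'][:,2])
```

```text
t 8.075 board xyz 0.06235813697240551 0.0035650529623037605 0.03940927616921415 yaw fix 0.0038561371055990854 F -4.448042500066339 6.202149766842198 2.4764346925593643 w 0.028430236027798372
tool mm [ 0.2099 -1.3762  3.4233]
[ 0.0615  0.0196 -0.9979]
```

>>> move_arm([
  [[190,-2,-1.4,1,0],[210,-2,0,0,0],[210,-1,0,0,0],[210,0,0,0,0]],
], force=40)

```text
time_s: 8.57
eef_pos: [0.5446, 0.0481, 0.0398]
tcp_rot: [[0.926, 0.37, 0.071], [0.37, -0.929, 0.022], [0.074, 0.006, -0.997]]
force: [1.3, 3.3, 5.0]
width: 0.0232
```

Run:
```python
from h import *
shift(.061,.004,.036);s=arm.sense();print(s['tcp_rot'][:,2]);np.save('s5.npy',s,allow_pickle=True)
i=vision.capture('wrist')[:,:,::-1];cv2.imwrite('pics/w5raw.png',i);cv2.imwrite('pics/w5.png',cv2.resize(i,(784,588),interpolation=cv2.INTER_CUBIC))
```

```text
t 8.575 board xyz 0.06183431443651866 0.0023570545186461004 0.03975821024485078 yaw fix 0.007649635712658722 F -2.595490955333016 2.419931114473393 5.015023469251064 w 0.02317542909388741
tool mm [ 1.3553 -0.8701  3.8634]
[ 0.0708  0.0216 -0.9973]
```

View pics/w5.png

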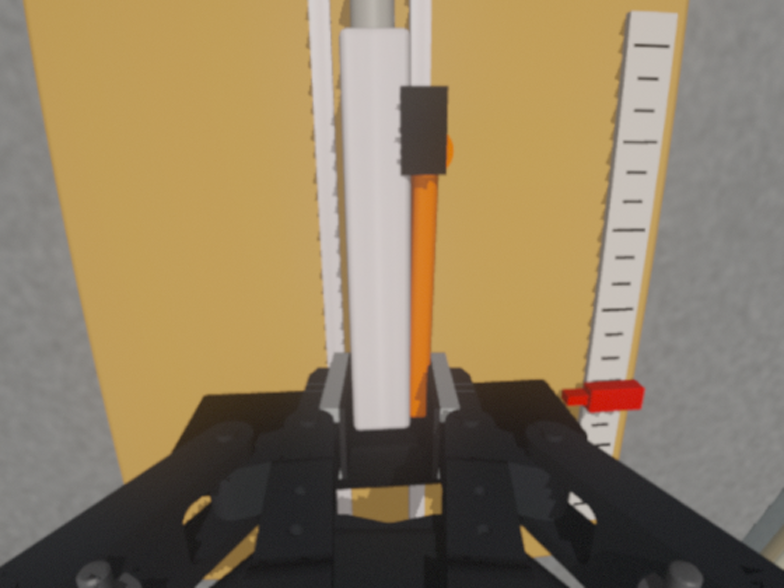

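Run:
```python
from h import *
g=lambda C,p,z:[((X-O)@bx,(X-O)@by) for X in unproj(C,p,z)]
C3=cam('wrist',np.load('s3.npy',allow_pickle=True).item());C5=cam('wrist',np.load('s5.npy',allow_pickle=True).item())
print('face3',g(C3,[(262.5,310)],.047));print('face5',g(C5,np.array([(382,428),(360,429),(406,427)])/1.4,.047))
print('inner bottom edge5',g(C5,np.array([(500,380.)])/1.4,.017))
print('ptr5',g(C5,np.array([(612,387),(612,410)])/1.4,.026),g(C5,np.array([(564,391),(564,404)])/1.4,.023))
S=vision.capture('side')[:,:,::-1];a,b=285,206
i=cv2.imread('pics/w5raw.png')
m=np.hstack([cv2.resize(i[250:350,330:430],(400,400),interpolation=cv2.INTER_CUBIC),cv2.resize(S[b-25:b+25,a-25:a+25],(400,400),interpolation=cv2.INTER_CUBIC)])
cv2.imwrite('pics/s5.png',m)
```

```text
face3 [(np.float64(0.06690039942631322), np.float64(-0.00015256147217611408))]
face5 [(np.float64(0.0709931015100315), np.float64(-0.0003381609759991847)), (np.float64(0.07096565666655202), np.float64(-0.007279545787113009)), (np.float64(0.07107153138092352), np.float64(0.007282957555515869))]
inner bottom edge5 [(np.float64(0.07280188240229686), np.float64(0.04694441913900552))]
ptr5 [(np.float64(0.07319553848894471), np.float64(0.08765446975213434)), (np.float64(0.08329047326666518), np.float64(0.0892252497733239))] [(np.float64(0.07553943462066927), np.float64(0.07030836909655545)), (np.float64(0.08125102753720562), np.float64(0.07098480688410257))]
```

View pics/s5.png

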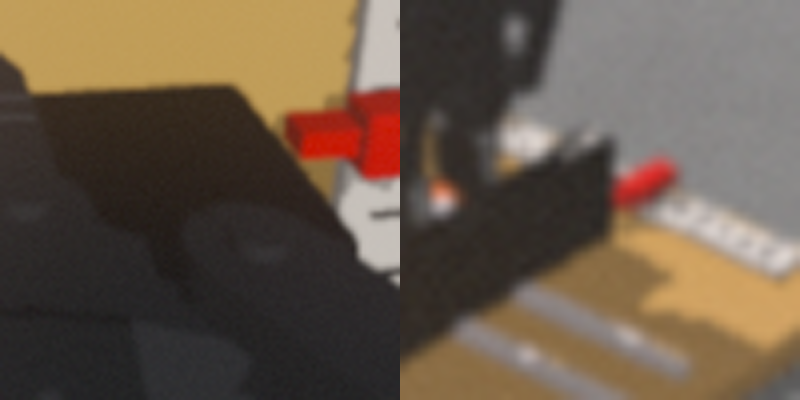

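Lever shut, foot aligned (≈0.079–0.080 vs pointer ≈0.079; side view unchanged). I'll hold briefly to check for creep.

>>> move_arm([
  [[210,0,0,0,0],[210,0,0,0,0],[210,0,0,0,0],[210,0,0,0,0]],
])

```text
time_s: 9.18
eef_pos: [0.5446, 0.0481, 0.0398]
tcp_rot: [[0.926, 0.37, 0.071], [0.369, -0.929, 0.022], [0.074, 0.006, -0.997]]
force: [0.7, 4.4, 1.5]
width: 0.023
```

Run:
```python
from h import *
shift(.061,.004,.036);a=arm.sense()['eef_pos']
for _ in range(6): vision.capture('side')
b=where()['eef_pos'];print((b-a)*1e3)
```

```text
t 9.175 board xyz 0.06182631823329291 0.002333574054907753 0.03976997183159315 yaw fix 0.008220354667658667 F -3.7769142255885244 2.3150051292611664 1.5302597390910155 w 0.02304438823628831
tool mm [ 1.3781 -0.8622  3.8768]
t 9.475 board xyz 0.06184070803741681 0.002325400942041383 0.03973892515627525 yaw fix 0.008180242016622853 F -3.782783444919307 4.014640996714881 1.3388192942840305 w 0.022955478756740352
[-0.0021 -0.0164 -0.031 ]
```

Stationary, with the spring load of 3.8 N held.

```bash
python3 -c "
from rig import workorder
print(workorder.sign_off())"
```

```text
the job is handed in; nothing more can be done
None
```

I slid the leg out by the cross-foot's inner face and held it at the pointer with the lever open. I then pinched the lever shut and handed the job in at about 9.5 s, still gripping with 40 N commanded.

**Alignment:** The last wrist picture puts the middle of the foot at 79.0 mm along the board, from the end of the bar. A coarser reading of the foot's lower edge gives 80.8 mm. The pointer reads 78.4 to 80.0 mm across three pictures, and the side view gives the foot at about 80 mm. That is 0 to 2 mm off, within the 4 mm allowed.

**Lever and hold:** The lever looks flat against the leg in the wrist picture. The arm moved less than 0.1 mm over the last 0.3 s while carrying about 3.8 N of spring load.

**What disagreed:**
- **Tool pushed aside:** While shutting, the lever's drag pushed the tool about 6 mm sideways and tilted it about 0.07 rad. I corrected the sideways shift; the tilt remains. Going by the tool position, the foot ran up to about 2 mm outward during this, then came back.
- **Finger opening:** It reads 23 mm at the end against the 26 mm stated for leg and lever together. I put this down to the tilt and the squeeze.

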